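# Pin the paper roll into its dispenser

## Task

Lock the paper roll into the counter dispenser: take the long spindle with the red knob out of the wooden parking block and put it down upright through the hole in the dispenser's upper arm, the roll's core and the hole in its wooden foot, until its flange sits on the arm. Let go of it there, and leave the short blue-knobbed spindle parked in the block.

Things in the scene. Friction and masses are not known exactly. Their poses are not given: they have to be found in the camera images.
- long_spindle: Long spindle, red knob, about 120 g: steel shaft 14 mm wide, 96 mm long (last 7 mm tapered to 10), then a flange 44 mm wide, 4 mm thick, then a round knob 26 mm wide, 42 mm high. Origin: centre of the shaft's lower end; z up along it (knob 100 to 142 mm above it). Stands upright in one hole of the block, lower end 12 mm above the table. Grip the knob above the flange; lift straight up.
- short_spindle: Short spindle with a blue knob, not wanted here: like the long one, but its shaft is 56 mm long (102 mm overall). Origin at the centre of the shaft's lower end, z up along it. It stands in the other hole of the block.
- parking_block: Fixed light wooden block, 56 x 130 mm, 50 mm high, with two holes 16 mm wide and 38 mm deep, 40 mm either side of its centre along its long side (y axis), for the two spindles; which stands where varies. Origin at the centre of its underside, z up.
- dispenser: Fixed: wooden foot 104 x 92 mm, 24 mm thick; metal post at its back; metal arm over it, 52 mm wide, 14 mm thick, top 100 mm above the table. Arm and foot have 30 mm through holes on one vertical axis. Between them a paper roll, 72 mm wide, 36 mm high, 42 mm core, held on that axis. Origin: on the axis at table height; x toward the post. Spindle fully down: lower end 4 mm above the table.
There are look-alikes about, which are no part of the job. What is shaped like the long_spindle but orange is not meant.

How it is judged:
At the end, for the whole second after the job is handed in: The long red-knobbed spindle stands in both holes of the dispenser, at rest: its lower end within 15 mm of the holes' axis and less than 12 mm above the table (4 mm when the flange is down), its shaft within 10 degrees of vertical (horizontal distance between long_spindle and dispenser below 0.015 m and z of long_spindle in the frame of dispenser below 0.012 m and angle between long_spindle's own z axis and vertical below 0.17 rad and linear speed of long_spindle below 0.03 m/s); the robot touches nothing.
It fails at once if the short blue-knobbed spindle is moved more than 30 mm from where it was parked (distance of short_spindle from where it was at the start of the episode above 0.03 m).
It also fails if it takes over 42 s, if anything falls off the work surface, if the arm or the gripper's body presses on something with over 40 N, if the wrist force passes 120 N, or if a joint passes its speed limit or range.

## Robot

A 6-joint arm with a two-finger parallel gripper is mounted at the origin on a cart in front of the work surface, level with it; the furniture and walls round the work are solid. World frame = base frame: x ahead of the robot, y to its left, z up, the work surface at z = 0. Lengths are in m, angles in rad, forces in N, time in s.
With the tool pointing down it reaches from about 0.225 to 0.875 m from the base axis. Payload 3.4 kg.
Tool frame: the origin (TCP) lies at the very end of the fingers, on their centre line; the grasp point (between the pads) lies 19 mm behind it; z points along the fingers, y is the direction in which the jaws open and shut (so a half turn about z gives the same grasp; the last joint's range is limited). The gripper opens to 85 mm and grips with 20 to 120 N. Pads are 22 mm wide; open, the fingers measure 114 mm over their backs; the gripper's body (76 mm by 85 mm) begins 54 mm behind the grasp point. The pads swing forward as they close: fully open they stand 13 mm farther back than shut.
Start: joints at [-1.44, 0.276, 1.505, -0, 1.361, -0.121], TCP at [0.143, -0.557, 0.231] pointing down, gripper open.
Joint ranges: [-2.89, 2.89], [-0.75, 2.08], [0.22, 2.7], [-1.18, 4.32], [0.11, 2.71], [-2.7, 2.7]. Speed limits (rad/s): [2.57, 2.57, 3.14, 3.14, 3.14, 3.14].

## Interface

Orientations are given as a unit quaternion [w, x, y, z].
In Python, from rig import manip, eyes gives the robot as it stands. The module is installed in compiled form; this text tells all that it offers.
- The arm moves only by the tool servo_tool, never from a script. Its argument "deltas" is one flat list of numbers, 6 for each row, row after row: the shift along the tool's x, y, z in cm, then the turn, a rotation vector about the tool's x, y, z in degrees. A call has 1 to 20 rows; each row shifts and turns the pose as measured when the row begins, along the tool's axes as they then stand; what a row does not reach is not made up. A row lasts 1/10 s, in which the tool goes at most 50 mm and 8.59 degrees, less where a joint would pass 70% of its speed; a pose out of reach is approached as far as the arm can. A call with a gripper value outside its range is refused whole. "jaw" is the finger opening in cm, from 0 to 8.54, set as the call begins (left out, the last holds). The fingers move at their own pace and stop on an object; "grip_force" is the grip in N (left out, the last holds). Time passes only in rows, so rows that do not move let the fingers close. It gives the time, the measured TCP pose, the force and the opening at its end, in the units of the state.
- manip.get_state(): the state, without advancing time (a new reading comes with each control period).
- eyes.get_image(name): name is "scene" or "top"; returns (picture, depth): 420x560x3 uint8, red, green, blue; 420x560 float32, m along the optical axis (not along the pixel's ray), 0 where there is no reading.
- eyes.get_calibration(name): a dict with "camera_matrix" (3x3 intrinsics, pixels), "distortion" ([k1, k2, p1, p2, k3] as OpenCV has them; the pictures are not rectified), "rvec" (rotation vector, rad) and "tvec" (3), from world to camera coordinates, as OpenCV has them. Camera axes: x right, y down, z forward; pixel columns grow to the right and rows downward; lengths in m; the calibration is good to about 2 mm. A picture is of the moment at which its call begins. get_calibration takes no time and is no camera call.
- manip.sign_off(): hands the job in, once; it reports no verdict.
The state is a dict: "clock": time; "qpos": joint angles; "qd": joint speeds; "effort": joint torques, N m; "position": TCP position; "ee_rot": TCP orientation; "contact_force": force on the tool from outside, world axes, zero at the start; "moment": the same for the moment, N m; "width": finger opening in m.
Only numpy, scipy, OpenCV 4.12 (cv2) and the standard library are available. Lean on these libraries where they do the work, as an engineer would, in place of code of your own. Each camera call takes 0.05 s, during which the arm holds its last target.

## Working session

There is one attempt and no reset: what is moved stays moved. The work goes in short steps, Python scripts to look and compute and a tool call to move; the robot and the scene stay as the last step left them, time stands still between calls to the robot, and variables do not carry over. Pictures are saved under pics/ and viewed, and the job is handed in when it is done.

Besides the shell and the picture viewer there is one more tool, called by a JSON object that holds its "api" and its "payload", one argument or row to a line. servo_tool: Moves the arm, as the interface text tells. Its arguments: {"type":"object","properties":{"deltas":{"type":"array","items":{"type":"number"}},"jaw":{"type":"number"},"grip_force":{"type":"number"}},"required":["deltas"]}

```bash
mkdir -p pics && cat > h.py <<'E'
import numpy as np, cv2
from rig import manip, eyes
def grab(n,tag):
    p,d=eyes.get_image(n); cv2.imwrite(f'pics/{tag}.png',p[:,:,::-1]); np.save(f'pics/{tag}.npy',d); return p,d
def cal(n):
    c=eyes.get_calibration(n); R,_=cv2.Rodrigues(np.array(c['rvec'],float)); return np.array(c['camera_matrix'],float),np.array(c['distortion'],float),R,np.array(c['tvec'],float).ravel()
def world(n,uv,depth):
    K,D,R,t=cal(n); uv=np.atleast_2d(np.array(uv,float)); x=cv2.undistortPoints(uv.reshape(-1,1,2),K,D).reshape(-1,2)
    z=np.atleast_1d(depth).reshape(-1,1); return (np.hstack([x*z,z])-t)@R
def ray_z(n,uv,zw):
    K,D,R,t=cal(n); x=cv2.undistortPoints(np.array(uv,float).reshape(-1,1,2),K,D).reshape(-1,2)
    d=np.hstack([x,np.ones((len(x),1))])@R; c=-t@R
    return c+d*((zw-c[2])/d[:,2])[:,None]
def proj(n,P):
    K,D,R,t=cal(n); return cv2.projectPoints(np.array(P,float).reshape(-1,1,3),cv2.Rodrigues(R)[0],t,K,D)[0].reshape(-1,2)
def crop(tag,out,u0,v0,u1,v1,s):
    im=cv2.imread(f'pics/{tag}.png')[v0:v1,u0:u1]; cv2.imwrite(f'pics/{out}.png',cv2.resize(im,None,fx=s,fy=s,interpolation=cv2.INTER_CUBIC))
E
python3 - <<'E'
from h import *
grab('scene','s0');grab('top','t0');print(manip.get_state())
for n in('scene','top'):
    K,D,R,t=cal(n);print(n,-t@R,R[2])
E
```

```text
{'clock': 0.1, 'qpos': array([-1.43997372e+00,  2.76529817e-01,  1.50602777e+00, -2.17174469e-05,
        1.36069027e+00, -1.20989670e-01]), 'qd': array([-0.00048128, -0.00093701, -0.00405351,  0.00051174,  0.00059742,
       -0.00155236]), 'effort': array([ 8.55507133e-04, -4.17699552e+01, -2.46403939e+01, -2.24517312e-04,
        5.80238469e-03,  1.04669756e-06]), 'position': array([ 0.14319679, -0.55638969,  0.23051885]), 'ee_rot': array([-8.27538914e-04,  9.92083662e-01,  1.25575961e-01, -1.46867773e-05]), 'contact_force': array([-0.30743485,  0.06012765,  0.04514907]), 'moment': array([ 0.0036879 , -0.00980281,  0.02358615]), 'width': 0.0851299938954127}
scene [0.17158328 0.56883648 0.71478218] [ 0.51478687 -0.41452368 -0.75044293]
top [0.54973979 0.1686913  0.90554559] [ 0.11100749 -0.01982926 -0.99362173]
```

View pics/s0.png

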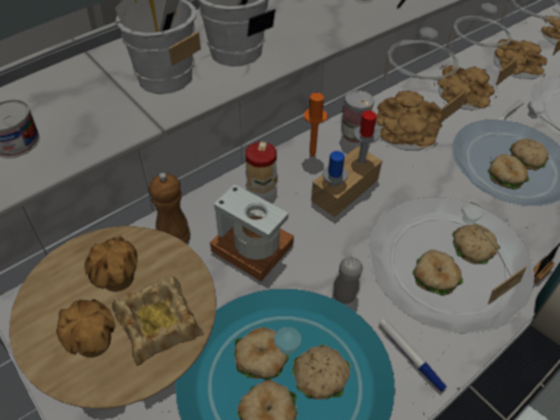

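View pics/t0.png

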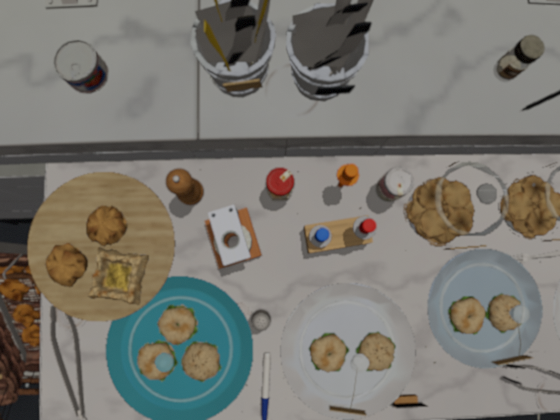

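```bash
python3 - <<'E'
from h import *
crop('s0','s0a',290,80,400,220,5)
crop('t0','t0a',190,150,410,280,3.6)
crop('s0','s0b',200,170,310,290,5)
d=np.load('pics/t0.npy');s=np.load('pics/s0.npy')
for n,dd,pts in(('top',d,[(368,227),(322,236),(348,175),(224,215),(232,240),(340,243)]),('scene',s,[(368,118),(336,157),(316,100),(235,205),(257,212),(360,170)])):
    for p in pts: print(n,p,world(n,p,dd[p[1],p[0]])[0].round(4))
E
```

```text
top (368, 227) [0.6207 0.0016 0.1561]
top (322, 236) [0.6098 0.0789 0.1159]
top (348, 175) [0.7184 0.0301 0.1395]
top (224, 215) [0.6549 0.2609 0.1003]
top (232, 240) [0.6143 0.2558 0.0021]
top (340, 243) [0.5998 0.0363 0.0527]
scene (368, 118) [0.621  0.0074 0.1508]
scene (336, 157) [0.6115 0.0847 0.113 ]
scene (316, 100) [0.7196 0.0352 0.1414]
scene (235, 205) [0.6372 0.2703 0.1002]
scene (257, 212) [0.6322 0.2325 0.0616]
scene (360, 170) [0.608  0.0214 0.048 ]
```

View pics/s0a.png

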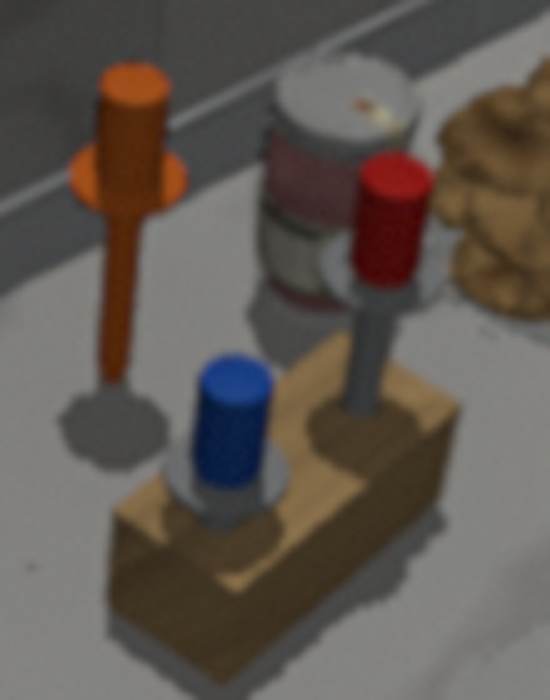

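View pics/t0a.png

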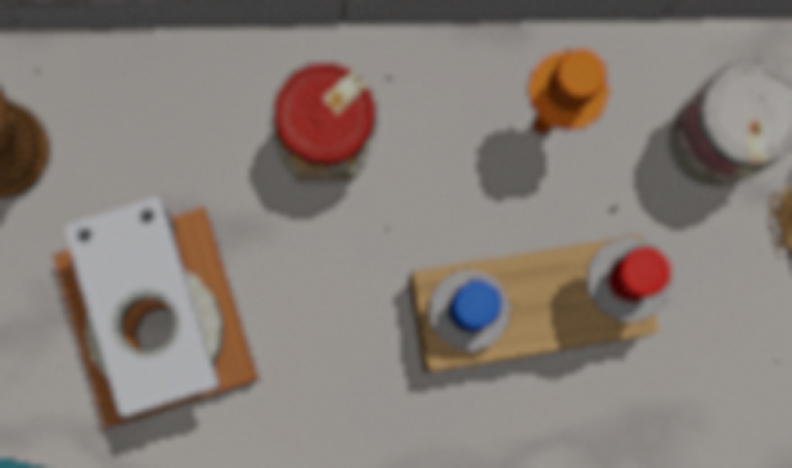

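View pics/s0b.png

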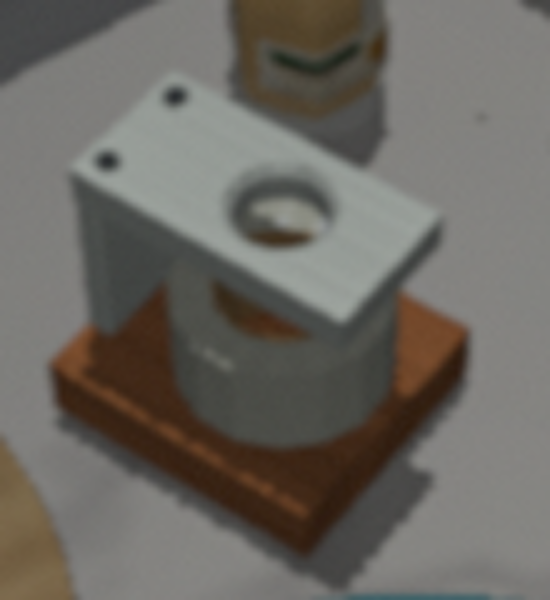

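```bash
python3 - <<'E'
from h import *
def f(n,x,y,u0,v0,s,z): return ray_z(n,[[(x+.5)/s-.5+u0,(y+.5)/s-.5+v0]],z)[0].round(4)
print('red top',f('top',641,272,190,150,3.6,.154),f('scene',395,175,290,80,5,.154))
print('blue',f('top',477,305,190,150,3.6,.114),f('scene',236,380,290,80,5,.114))
print('hole',f('top',147,322,190,150,3.6,.1),f('scene',281,203,200,170,5,.1))
for p in [(66,226),(160,197),(217,385),(122,415)]: print('arm top',f('top',*p,190,150,3.6,.1))
for p in [(177,70),(72,170),(345,325),(442,215)]: print('arm scene',f('scene',*p,200,170,5,.1))
for p in [(205,208),(257,380),(107,427),(55,254)]: print('foot top',f('top',*p,190,150,3.6,.024))
for p in [(412,272),(640,235),(657,330),(428,370)]: print('blk top',f('top',*p,190,150,3.6,.05))
# depth blob: red knob
for n,tag in(('top','t0'),('scene','s0')):
    im=cv2.imread(f'pics/{tag}.png').astype(int);d=np.load(f'pics/{tag}.npy')
    m=(im[:,:,2]>110)&(im[:,:,1]<60)&(im[:,:,0]<60)
    v,u=np.where(m&(d>0)); P=world(n,np.c_[u,v],d[v,u]); s=(np.linalg.norm(P[:,:2]-[.62,.004],axis=1)<.04)&(P[:,2]>.149)
    print(n,s.sum(),P[s].mean(0).round(4),P[s].min(0).round(4),P[s].max(0).round(4))
E
```

```text
red top [0.6241 0.0015 0.154 ] [0.6242 0.0032 0.154 ]
blue [0.613  0.0784 0.114 ] [0.6125 0.0822 0.114 ]
hole [0.6091 0.2492 0.1   ] [0.6092 0.2515 0.1   ]
arm top [0.6605 0.2912 0.1   ]
arm top [0.6748 0.2417 0.1   ]
arm top [0.5755 0.2133 0.1   ]
arm top [0.5611 0.2628 0.1   ]
arm scene [0.6745 0.2436 0.1   ]
arm scene [0.6596 0.294  0.1   ]
arm scene [0.5598 0.2654 0.1   ]
arm scene [0.5752 0.216  0.1   ]
foot top [0.6796 0.2228 0.024 ]
foot top [0.5803 0.1948 0.024 ]
foot top [0.5556 0.2802 0.024 ]
foot top [0.6549 0.3092 0.024 ]
blk top [0.6373 0.1067 0.05  ]
blk top [ 0.6553 -0.022   0.05  ]
blk top [ 0.6018 -0.0292  0.05  ]
blk top [0.5827 0.0995 0.05  ]
top 123 [6.239e-01 3.000e-04 1.546e-01] [ 0.6137 -0.0103  0.1509] [0.635  0.0103 0.1583]
scene 93 [0.6241 0.002  0.153 ] [ 0.614  -0.0093  0.1495] [0.6378 0.0136 0.1555]
```

```bash
cat >> h.py <<'E'
from scipy.spatial.transform import Rotation as Ro
def go(target):
    s=manip.get_state(); q=s['ee_rot']; R=Ro.from_quat([q[1],q[2],q[3],q[0]]).as_matrix()
    dw=np.array(target)-s['position']; print('clk',s['clock'],'tool delta cm',(R.T@dw*100).round(2),'x',R[:,0].round(3),'y',R[:,1].round(3),'z',R[:,2].round(3),'F',s['contact_force'].round(1),'w',s['width'])
E
python3 - <<'E'
from h import *
go([.624,.002,.25]); go([.624,.002,.118])
P0=np.array([.143,-.556]);P1=np.array([.624,.002]);P2=np.array([.609,.25])
for n,tag in(('top','t0'),('scene','s0')):
    d=np.load(f'pics/{tag}.npy');v,u=np.where(d>0);P=world(n,np.c_[u,v],d[v,u])
    for A,B in((P0,P1),(P1,P2)):
        t=np.clip((P[:,:2]-A)@(B-A)/((B-A)@(B-A)),0,1);r=np.linalg.norm(P[:,:2]-A-t[:,None]*(B-A),axis=1)
        m=r<.11; k=np.argsort(P[m,2])[-8:]; print(n,P[m][k].round(3).tolist())
E
```

```text
clk 0.1 tool delta cm [ 60.48 -42.1   -1.87] x [0.968 0.249 0.   ] y [ 0.249 -0.968 -0.002] z [-0.     0.002 -1.   ] F [-0.3  0.1  0. ] w 0.0851299938954127
clk 0.1 tool delta cm [ 60.47 -42.08  11.33] x [0.968 0.249 0.   ] y [ 0.249 -0.968 -0.002] z [-0.     0.002 -1.   ] F [-0.3  0.1  0. ] w 0.0851299938954127
top [[0.649, -0.121, 0.181], [0.608, -0.15, 0.181], [0.65, -0.121, 0.181], [0.624, -0.128, 0.181], [0.608, -0.151, 0.182], [0.627, -0.128, 0.182], [0.633, -0.124, 0.182], [0.638, -0.123, 0.183]]
top [[0.626, -0.011, 0.157], [0.633, -0.006, 0.157], [0.624, 0.005, 0.157], [0.622, -0.0, 0.157], [0.617, -0.007, 0.157], [0.631, -0.006, 0.157], [0.635, 0.005, 0.157], [0.62, -0.001, 0.158]]
scene [[0.606, -0.153, 0.179], [0.639, -0.121, 0.179], [0.663, -0.115, 0.179], [0.648, -0.119, 0.179], [0.646, -0.12, 0.179], [0.613, -0.136, 0.18], [0.661, -0.115, 0.18], [0.643, -0.119, 0.18]]
scene [[0.627, -0.003, 0.155], [0.622, 0.012, 0.155], [0.622, -0.0, 0.155], [0.623, 0.014, 0.155], [0.624, -0.007, 0.155], [0.614, 0.003, 0.155], [0.629, 0.005, 0.155], [0.615, 0.005, 0.155]]
```

{"api": "servo_tool", "payload": {
  "deltas": [3.3, -2.3, -0.2, 0, 0, 0, 3.3, -2.3, -0.2, 0, 0, 0, 3.3, -2.3, -0.2, 0, 0, 0, 3.3, -2.3, -0.2, 0, 0, 0, 3.3, -2.3, -0.2, 0, 0, 0, 3.3, -2.3, -0.2, 0, 0, 0, 3.3, -2.3, -0.2, 0, 0, 0, 3.3, -2.3, -0.2, 0, 0, 0, 3.3, -2.3, -0.2, 0, 0, 0, 3.3, -2.3, -0.2, 0, 0, 0, 3.3, -2.3, -0.2, 0, 0, 0, 3.3, -2.3, -0.2, 0, 0, 0, 3.3, -2.3, -0.2, 0, 0, 0, 3.3, -2.3, -0.2, 0, 0, 0],
  "jaw": 6,
  "grip_force": 40
}}

```text
clock: 1.5
position: [0.5198, -0.1165, 0.2541]
ee_rot: [-0.004, 0.993, 0.12, -0.003]
contact_force: [0.6, -1.0, 0.2]
width: 0.0597
```

```bash
python3 -c "
from h import *
go([.624,.002,.19])"
```

```text
clk 1.5 tool delta cm [12.97 -8.96  6.43] x [ 0.971  0.239 -0.004] y [ 0.239 -0.971 -0.009] z [-0.006  0.007 -1.   ] F [ 0.6 -1.   0.2] w 0.05966425956597945
```

{"api": "servo_tool", "payload": {
  "deltas": [2.6, -1.8, 0.5, 0, 0, 0, 2.6, -1.8, 1, 0, 0, 0, 2.6, -1.8, 1, 0, 0, 0, 2.6, -1.8, 1, 0, 0, 0, 2.2, -1.5, 1, 0, 0, 0, 0.5, -0.3, 1, 0, 0, 0, 0, 0, 0, 0, 0, 0]
}}

```text
clock: 2.2
position: [0.6302, 0.0133, 0.1939]
ee_rot: [-0.005, 0.992, 0.124, -0.004]
contact_force: [-0.5, -0.0, -0.8]
width: 0.0599
```

```bash
python3 -c "
from h import *
go([.624,.002,.12])
grab('scene','s1');grab('top','t1')
crop('s1','s1a',290,60,400,200,5)"
```

```text
clk 2.2 tool delta cm [-0.83  1.02  7.39] x [ 0.969  0.246 -0.008] y [ 0.246 -0.969 -0.01 ] z [-0.01   0.008 -1.   ] F [-0.5 -0.  -0.8] w 0.05989027725123354
```

View pics/s1a.png

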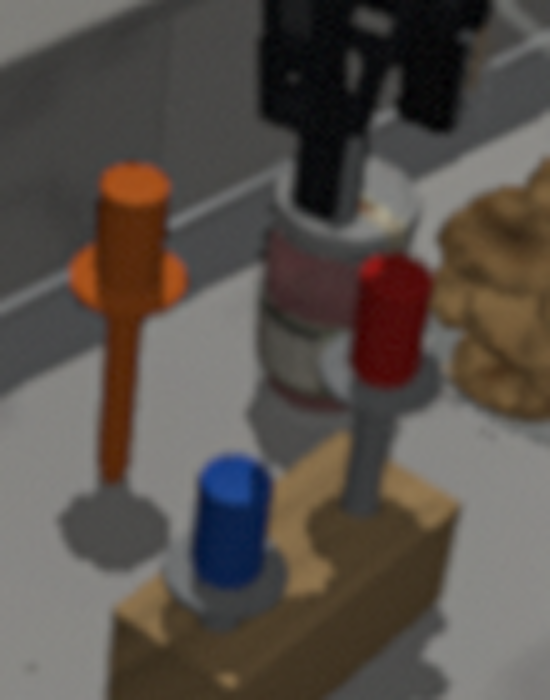

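{"api": "servo_tool", "payload": {
  "deltas": [-0.5, 0.6, 0, -0.6, 0.4, 0, -0.3, 0.4, 0.5, 0, 0, 0, 0, 0, 1, 0, 0, 0, 0, 0, 0, 0, 0, 0]
}}

```text
clock: 2.7
position: [0.6231, -0.0043, 0.1823]
ee_rot: [0.002, 0.993, 0.121, 0.003]
contact_force: [-0.8, -0.5, -0.6]
width: 0.0599
```

```bash
python3 -c "
from h import *
go([.624,.002,.118])"
```

```text
clk 2.7 tool delta cm [ 0.21 -0.62  6.43] x [0.971 0.241 0.005] y [ 0.241 -0.971  0.005] z [ 0.006 -0.003 -1.   ] F [-0.8 -0.5 -0.6] w 0.05987524052320691
```

{"api": "servo_tool", "payload": {
  "deltas": [0.1, -0.4, 0.5, 0.1, -0.3, 0, 0, -0.1, 1, 0, 0, 0, 0, 0, 1, 0, 0, 0, 0, 0, 1, 0, 0, 0, 0, 0, 0.5, 0, 0, 0, 0, 0, 0, 0, 0, 0]
}}

```text
clock: 3.3
position: [0.6223, 0.0011, 0.1379]
ee_rot: [0.001, 0.993, 0.121, -0.001]
contact_force: [0.3, 0.5, 0.4]
width: 0.0601
```

```bash
python3 -c "
from h import *
go([.624,.002,.118])"
```

```text
clk 3.3 tool delta cm [ 0.2  -0.05  1.98] x [ 0.971  0.24  -0.002] y [ 0.24  -0.971  0.002] z [-0.002 -0.003 -1.   ] F [0.3 0.5 0.4] w 0.06007534463501396
```

{"api": "servo_tool", "payload": {
  "deltas": [0.2, 0, 0.8, 0, 0, 0, 0, 0, 0.8, 0, 0, 0, 0, 0, 0.2, 0, 0, 0, 0, 0, 0, 0, 0, 0]
}}

```text
clock: 3.7
position: [0.6248, 0.0016, 0.1182]
ee_rot: [0.001, 0.993, 0.121, -0.001]
contact_force: [-0.1, -0.4, 0.5]
width: 0.0598
```

```bash
python3 -c "
from h import *
go([.624,.002,.118])
grab('scene','s2')
crop('s2','s2a',300,60,410,200,5)"
```

```text
clk 3.7 tool delta cm [-0.07 -0.06  0.02] x [ 0.971  0.24  -0.002] y [ 0.24  -0.971  0.002] z [-0.001 -0.003 -1.   ] F [-0.1 -0.4  0.5] w 0.05981799724281433
```

View pics/s2a.png

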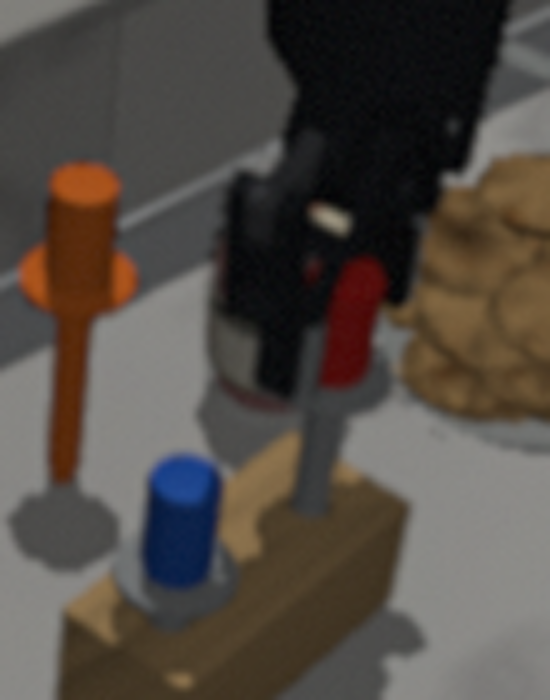

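The red knob at about (370,130) stands between the fingers, which are clear of the flange. Next I close the jaws.

{"api": "servo_tool", "payload": {
  "deltas": [0, 0, 0, 0, 0, 0, 0, 0, 0, 0, 0, 0, 0, 0, 0, 0, 0, 0, 0, 0, 0, 0, 0, 0, 0, 0, 0, 0, 0, 0, 0, 0, 0, 0, 0, 0],
  "jaw": 1,
  "grip_force": 50
}}

```text
clock: 4.35
position: [0.6252, 0.0014, 0.1193]
ee_rot: [0.001, 0.993, 0.121, -0.0]
contact_force: [0.3, 0.3, -1.7]
width: 0.0249
```

```bash
python3 -c "
from h import *
go([.624,.002,.118])"
```

```text
clk 4.35 tool delta cm [-0.1  -0.08  0.13] x [ 0.971  0.24  -0.   ] y [ 0.24  -0.971  0.003] z [ 0.    -0.003 -1.   ] F [ 0.3  0.3 -1.7] w 0.024902152127440253
```

{"api": "servo_tool", "payload": {
  "deltas": [0, 0, -0.5, 0, 0, 0, 0, 0, -1, 0, 0, 0, 0, 0, -1, 0, 0, 0, 0, 0, -1, 0, 0, 0, 0, 0, -1.2, 0, 0, 0, 0, 0, -1.2, 0, 0, 0, 0, 0, -1.2, 0, 0, 0, 0, 0, -1.2, 0, 0, 0, 0, 0, -1.2, 0, 0, 0, 0, 0, -1.2, 0, 0, 0, 0, 0, -1.2, 0, 0, 0, 0, 0, -1, 0, 0, 0, 0, 0, 0, 0, 0, 0]
}}

```text
clock: 5.65
position: [0.6258, 0.0019, 0.2624]
ee_rot: [0.002, 0.993, 0.121, 0.002]
contact_force: [0.1, 0.8, -0.3]
width: 0.0246
```

```bash
python3 -c "
from h import *
go([.609,.25,.245])
grab('scene','s3')
crop('s3','s3a',290,40,400,200,4)"
```

```text
clk 5.65 tool delta cm [  4.33 -24.5    1.65] x [0.971 0.24  0.004] y [ 0.24  -0.971  0.004] z [ 0.005 -0.003 -1.   ] F [ 0.1  0.8 -0.3] w 0.02462085354264067
```

View pics/s3a.png

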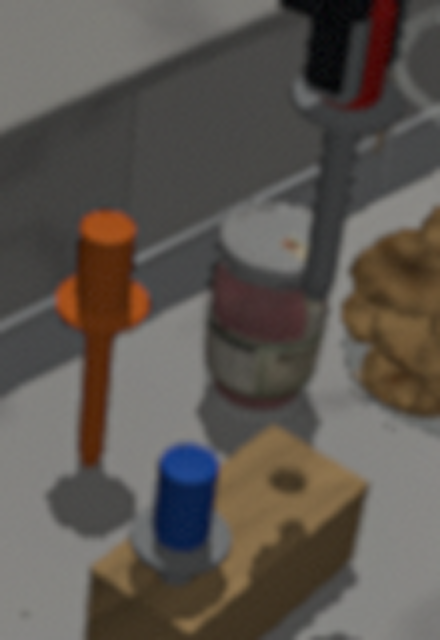

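{"api": "servo_tool", "payload": {
  "deltas": [0.2, -1, 0, 0, 0, 0, 0.4, -2, 0, 0, 0, 0, 0.4, -2.2, 0, 0, 0, 0, 0.4, -2.2, 0, 0, 0, 0, 0.4, -2.2, 0, 0, 0, 0, 0.4, -2.2, 0, 0, 0, 0, 0.4, -2.2, 0, 0, 0, 0, 0.4, -2.2, 0, 0, 0, 0, 0.4, -2.2, 0, 0, 0, 0, 0.4, -2.2, 0, 0, 0, 0, 0.3, -1.5, 0, 0, 0, 0, 0.1, -0.6, 0, 0, 0, 0, 0, 0, 0, 0, 0, 0]
}}

```text
clock: 7.0
position: [0.6036, 0.2484, 0.2487]
ee_rot: [-0.0, 0.993, 0.121, -0.01]
contact_force: [0.6, 0.1, -1.4]
width: 0.0248
```

```bash
python3 -c "
from h import *
go([.6095,.25,.245])
grab('scene','s4');grab('top','t4')
crop('s4','s4a',180,80,320,290,3.5)"
```

```text
clk 7.0 tool delta cm [ 0.61 -0.01  0.36] x [ 0.97   0.241 -0.02 ] y [ 0.241 -0.97  -0.003] z [-0.02  -0.002 -1.   ] F [ 0.6  0.1 -1.4] w 0.02483835064807503
```

View pics/s4a.png

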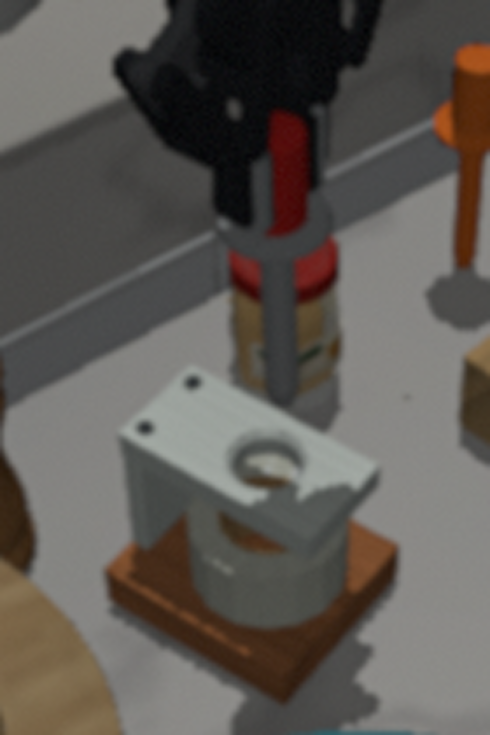

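{"api": "servo_tool", "payload": {
  "deltas": [0.3, 0, 0.2, -0.1, 0.6, 0, 0.3, 0, 0.2, -0.1, 0.5, 0, 0, 0, 0, 0, 0, 0, 0, 0, 0, 0, 0, 0]
}}

```text
clock: 7.5
position: [0.6109, 0.2453, 0.2448]
ee_rot: [0.001, 0.993, 0.119, 0.001]
contact_force: [0.8, 0.2, -1.8]
width: 0.0248
```

```bash
python3 -c "
from h import *
go([.609,.25,.245])
grab('scene','s5');grab('top','t5')
crop('s5','s5a',200,90,310,230,5)
crop('t5','t5a',170,170,310,300,4)
p=manip.get_state()['position'];z=p[2]-.1063
print('tip expected px', proj('scene',[[p[0],p[1],z],[.609,.25,.1]]), z)
"
```

```text
clk 7.5 tool delta cm [-0.08 -0.5  -0.03] x [0.972 0.236 0.001] y [ 0.236 -0.972  0.003] z [ 0.002 -0.002 -1.   ] F [ 0.8  0.2 -1.8] w 0.024813394643854
tip expected px [[257.88390156 190.39285818]
 [256.65223015 209.81373449]] 0.13846351999544795
```

View pics/s5a.png

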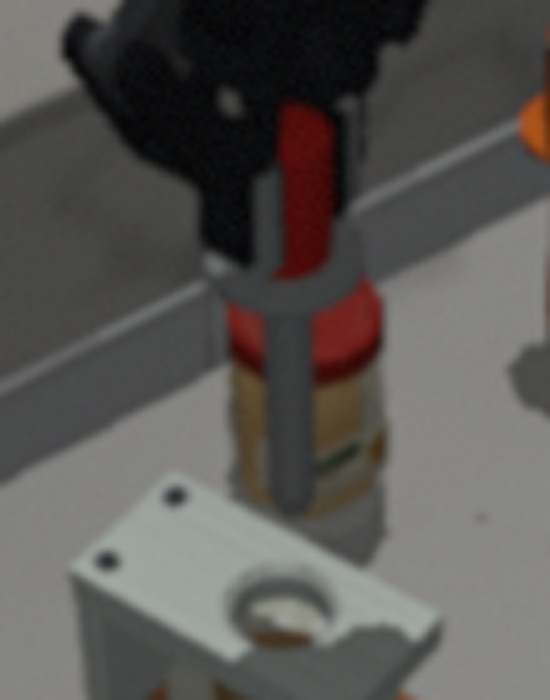

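View pics/t5a.png

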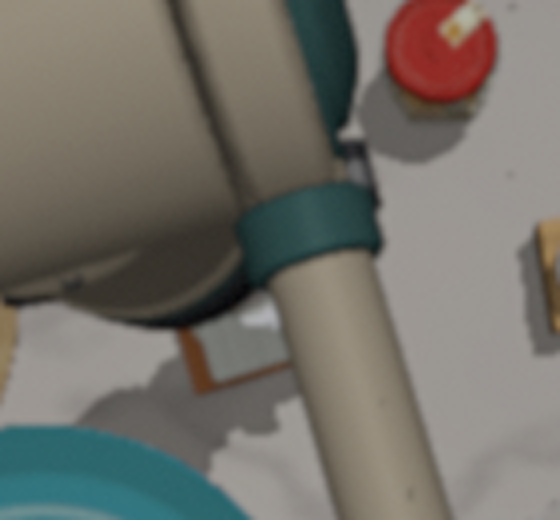

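{"api": "servo_tool", "payload": {
  "deltas": [-0.1, -0.4, 0, 0, 0, 0, 0, 0, 0.5, 0, 0, 0, 0, 0, 1, 0, 0, 0, 0, 0, 0.8, 0, 0, 0, 0, 0, 0, 0, 0, 0]
}}

```text
clock: 8.1
position: [0.6085, 0.2494, 0.2196]
ee_rot: [0.001, 0.993, 0.119, 0.0]
contact_force: [-0.2, 0.6, -1.9]
width: 0.0252
```

```bash
python3 -c "
from h import *
go([.609,.25,.111])
grab('scene','s6')
crop('s6','s6a',200,110,310,250,5)
"
```

```text
clk 8.1 tool delta cm [ 0.06 -0.07 10.86] x [0.972 0.236 0.001] y [ 0.236 -0.972  0.002] z [ 0.001 -0.002 -1.   ] F [-0.2  0.6 -1.9] w 0.025170424746738185
```

View pics/s6a.png

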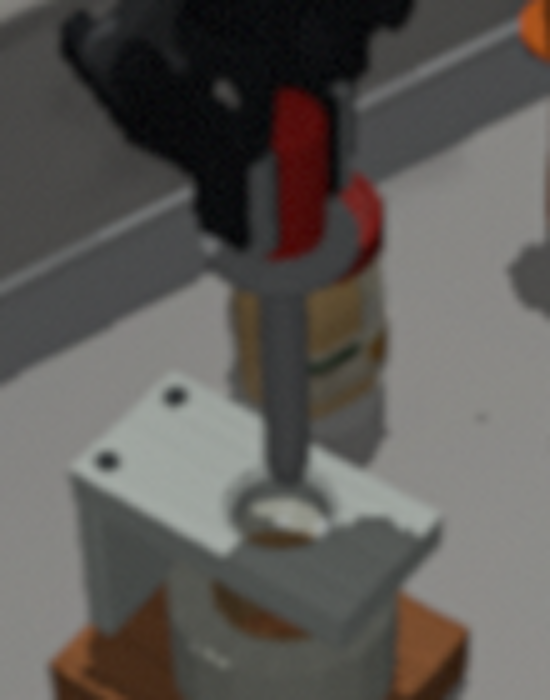

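{"api": "servo_tool", "payload": {
  "deltas": [0.1, -0.2, 0.3, 0, 0, 0, 0, 0, 0.8, 0, 0, 0, 0, 0, 1, 0, 0, 0, 0, 0, 1, 0, 0, 0, 0, 0, 0, 0, 0, 0]
}}

```text
clock: 8.65
position: [0.6095, 0.2519, 0.1863]
ee_rot: [0.001, 0.993, 0.119, 0.001]
contact_force: [-0.0, -0.7, -2.1]
width: 0.0251
```

```bash
python3 -c "
from h import *
go([.609,.2515,.111])
grab('scene','s7')
crop('s7','s7a',200,130,310,270,5)
"
```

```text
clk 8.65 tool delta cm [-0.06  0.01  7.53] x [0.972 0.236 0.001] y [ 0.236 -0.972  0.002] z [ 0.002 -0.002 -1.   ] F [-0.  -0.7 -2.1] w 0.025078272498851993
```

View pics/s7a.png

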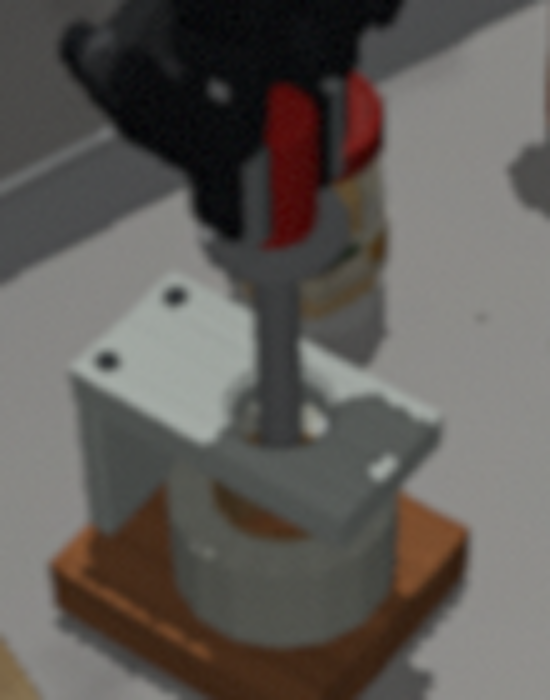

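The shaft has entered the arm's hole, centred at about (256,214), with no side force. I'll keep lowering.

{"api": "servo_tool", "payload": {
  "deltas": [0, 0, 1, 0, 0, 0, 0, 0, 1, 0, 0, 0, 0, 0, 1, 0, 0, 0, 0, 0, 1, 0, 0, 0, 0, 0, 1, 0, 0, 0, 0, 0, 0.5, 0, 0, 0, 0, 0, 0, 0, 0, 0]
}}

```text
clock: 9.4
position: [0.6101, 0.2518, 0.127]
ee_rot: [0.001, 0.993, 0.119, 0.001]
contact_force: [0.7, -0.8, -0.4]
width: 0.0245
```

```bash
python3 -c "
from h import *
go([.609,.2515,.111])
"
```

```text
clk 9.4 tool delta cm [-0.12 -0.    1.6 ] x [0.972 0.236 0.002] y [ 0.236 -0.972  0.002] z [ 0.003 -0.002 -1.   ] F [ 0.7 -0.8 -0.4] w 0.024503528992811704
```

{"api": "servo_tool", "payload": {
  "deltas": [-0.1, 0, 0.5, 0, 0, 0, 0, 0, 0.5, 0, 0, 0, 0, 0, 0.3, 0, 0, 0, 0, 0, 0.1, 0, 0, 0, 0, 0, 0, 0, 0, 0]
}}

```text
clock: 9.9
position: [0.6098, 0.2517, 0.1126]
ee_rot: [0.001, 0.993, 0.119, 0.002]
contact_force: [0.2, -0.0, -1.5]
width: 0.0249
```

```bash
python3 -c "
from h import *
go([.609,.2515,.111])
grab('scene','s8')
crop('s8','s8a',200,130,310,270,5)
"
```

```text
clk 9.9 tool delta cm [-0.09  0.    0.16] x [0.972 0.236 0.004] y [ 0.236 -0.972  0.002] z [ 0.005 -0.001 -1.   ] F [ 0.2 -0.  -1.5] w 0.02489376948935099
```

View pics/s8a.png

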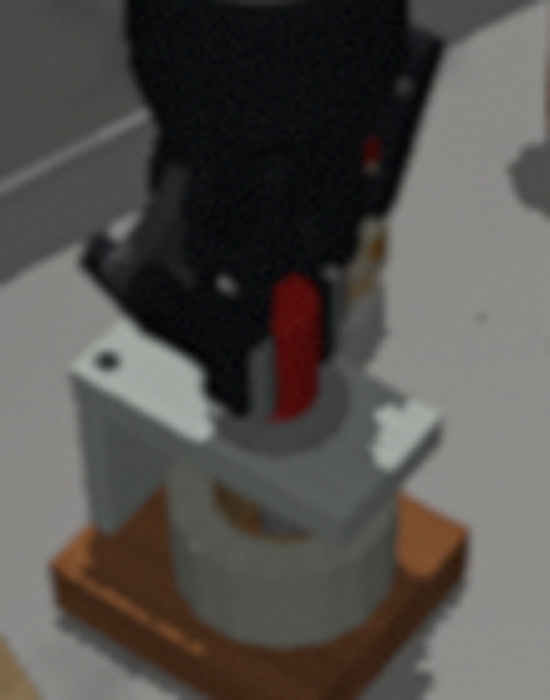

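The flange lies at the arm surface around (257,217), within about 1 mm of seated. I'll open the jaws, wait, and then retreat straight up.

{"api": "servo_tool", "payload": {
  "deltas": [0, 0, 0.1, 0, 0, 0, 0, 0, 0, 0, 0, 0, 0, 0, 0, 0, 0, 0]
}}

```text
clock: 10.25
position: [0.6103, 0.2519, 0.1123]
ee_rot: [0.001, 0.993, 0.119, 0.003]
contact_force: [-0.3, -0.0, -1.5]
width: 0.0245
```

{"api": "servo_tool", "payload": {
  "deltas": [0, 0, 0, 0, 0, 0, 0, 0, 0, 0, 0, 0, 0, 0, 0, 0, 0, 0, 0, 0, 0, 0, 0, 0, 0, 0, 0, 0, 0, 0],
  "jaw": 6
}}

```text
clock: 10.75
position: [0.6111, 0.2521, 0.1135]
ee_rot: [0.001, 0.993, 0.119, 0.004]
contact_force: [0.3, 0.2, 0.0]
width: 0.0601
```

```bash
python3 -c "
from h import *
go([.609,.2515,.111])
grab('scene','s9')
crop('s9','s9a',200,130,310,270,5)
"
```

```text
clk 10.75 tool delta cm [-0.22  0.01  0.25] x [0.972 0.236 0.008] y [ 0.236 -0.972  0.002] z [ 0.008 -0.    -1.   ] F [0.3 0.2 0. ] w 0.06011137453166706
```

View pics/s9a.png

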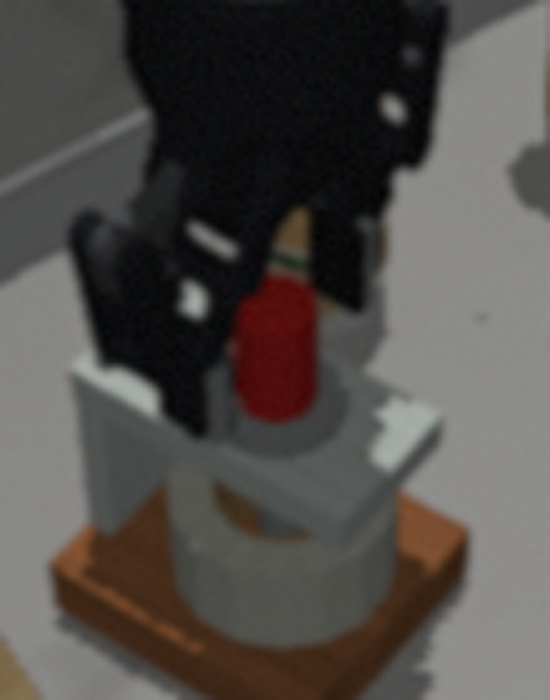

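{"api": "servo_tool", "payload": {
  "deltas": [0, 0, -0.5, 0, 0, 0, 0, 0, -1, 0, 0, 0, 0, 0, -2, 0, 0, 0, 0, 0, -2, 0, 0, 0, 0, 0, -2, 0, 0, 0, 0, 0, -2, 0, 0, 0, 0, 0, -2, 0, 0, 0, -2, 0, 0, 0, 0, 0, -3, 0, 0, 0, 0, 0, -3, 0, 0, 0, 0, 0, -3, 0, 0, 0, 0, 0, -3, 0, 0, 0, 0, 0, -3, 0, 0, 0, 0, 0, -3, 0, 0, 0, 0, 0, 0, 0, 0, 0, 0, 0, 0, 0, 0, 0, 0, 0]
}}

```text
clock: 12.4
position: [0.4113, 0.2038, 0.2432]
ee_rot: [-0.001, 0.993, 0.119, 0.013]
contact_force: [0.5, 1.1, -0.3]
width: 0.0599
```

```bash
python3 - <<'E'
from h import *
go([.609,.2515,.111])
grab('scene','sa');grab('top','ta')
a=cv2.imread('pics/sa.png')[80:290,190:400];b=cv2.imread('pics/ta.png')[150:290,180:400]
cv2.imwrite('pics/fin.png',np.hstack([cv2.resize(a,(400,400)),cv2.resize(b,(400,400*140//220)) if 0 else cv2.copyMakeBorder(cv2.resize(b,(400,254)),0,146,0,0,cv2.BORDER_CONSTANT)]))
for n,tag in(('top','ta'),('scene','sa')):
    im=cv2.imread(f'pics/{tag}.png').astype(int);d=np.load(f'pics/{tag}.npy')
    m=(im[:,:,2]>90)&(im[:,:,1]<60)&(im[:,:,0]<60)
    v,u=np.where(m&(d>0)); P=world(n,np.c_[u,v],d[v,u]); s=(np.linalg.norm(P[:,:2]-[.609,.25],axis=1)<.04)&(P[:,2]>.14)
    print(n,'red',s.sum(),P[s].mean(0).round(4) if s.any() else '')
    m=(im[:,:,0]>90)&(im[:,:,1]<90)&(im[:,:,2]<60)
    v,u=np.where(m&(d>0)); P=world(n,np.c_[u,v],d[v,u]); s=(np.linalg.norm(P[:,:2]-[.613,.08],axis=1)<.04)&(P[:,2]>.108)
    print(n,'blue',s.sum(),P[s].mean(0).round(4) if s.any() else '')
E
```

```text
clk 12.4 tool delta cm [19.99  0.02 13.75] x [0.971 0.236 0.026] y [ 0.236 -0.972  0.001] z [ 0.026  0.005 -1.   ] F [ 0.5  1.1 -0.3] w 0.059920954532171895
top red 140 [0.608  0.2494 0.1464]
top blue 44 [0.6093 0.0819 0.1143]
scene red 171 [0.6085 0.2536 0.145 ]
scene blue 109 [0.6119 0.0825 0.1129]
```

View pics/fin.png

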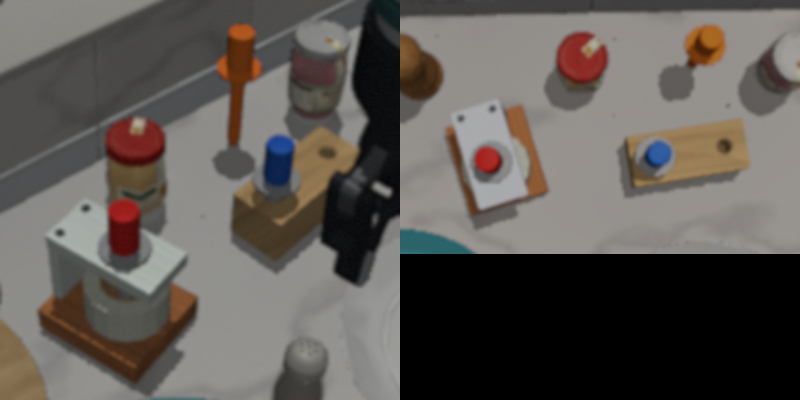

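Both views show the red spindle upright with its flange on the arm. The knob top reads 0.146 m, as expected when seated. The blue spindle is still in the block and the gripper is clear.

```bash
python3 -c "
from h import *
print(manip.sign_off())"
```

```text
the job is handed in; nothing more can be done
None
```

The long red-knobbed spindle is now in the dispenser, and I handed the job in at about 12.5 s of the 42 s allowed. I gripped it by the knob, lifted it straight out of the block, lowered it through the arm, roll core and foot, let go and backed away.

**Last checks:**
- **Red spindle:** it stands upright with its flange on the arm. The knob top reads 0.145–0.146 m, against 0.146 m when fully seated. The knob centre is about 1–2 mm from the hole axis. I judged the tilt by eye only.
- **Blue spindle:** it is still parked in the block. Its measured position matches the start to within a few millimetres, which is the measuring noise.
- **Robot:** the gripper is open and well clear. The force readings I took between moves stayed within about 2 N.

**Disagreement:** the two cameras differ by about 2–4 mm in y, which is small against the 8 mm clearance around the shaft. No check failed.

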